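# Mount the red probe mast in the spring-plunger post holder

## Robot

A 6-joint arm with a two-finger parallel gripper is mounted at the origin on the work surface. World frame = base frame: x ahead of the robot, y to its left, z up, the work surface at z = 0. Lengths are in mm, angles in rad, forces in N, time in s.
With the tool pointing down it reaches from about 400 to 925 mm from the base axis. Payload 12.5 kg.
Tool frame: the origin (TCP) lies midway between the tips of the shut fingers; the grasp point (between the pads) lies 19 mm behind it; z points along the fingers, y is the line along which they close (so a half turn about z gives the same grasp; the last joint's range is limited). The gripper opens to 95 mm and grips with 3 to 60 N. Pads are 20 mm wide; open, the fingers measure 119 mm over their backs; the gripper's body (75 mm by 180 mm) begins 59 mm behind the grasp point.
Start: joints at [-1.207, 0.491, 1.559, -0, 1.092, -0.106], TCP at [282.967, -557.294, 214.661] pointing down, gripper open.
Joint ranges: [-3.1, 3.1], [-0.84, 2.19], [0.05, 2.79], [-1.13, 4.28], [0.06, 2.93], [-2.69, 2.69]. Speed limits (rad/s): [2.22, 2.22, 2.79, 3.14, 3.14, 3.14].

## Interface

Orientations are given as [roll, pitch, yaw] about the fixed x, y, z axes, in that order (R = Rz(yaw) Ry(pitch) Rx(roll)).
In Python, from cell import state, viewer, env, models gives the robot as it stands. The module is installed in compiled form; this text tells all that it offers.
- The arm moves only by the tool arm_command, never from a script. Its argument "rows" is a list of rows, each a list of 2 entries, a list of its own where there are three numbers: the shift along the tool's x, y, z normalised to -1 to 1, where 1 is 0.25 m, then the turn about the tool's z normalised to -1 to 1, where 1 is pi rad. A call has exactly 5 rows; each row shifts and turns the commanded pose from where the row before left it, along the tool's axes as they then stand; what a row does not reach is not made up. A row lasts 1/10 s, in which the tool goes at most 50 mm and 8.59 degrees, less where a joint would pass 70% of its speed; a pose out of reach is approached as far as the arm can. A call with a number of a shift or a turn outside -1 to 1 is refused whole. A call with a gripper value outside its range is refused whole. "claw" is the opening, from 0 (shut) to 1 (fully open), set as the call begins (left out, the last holds). The fingers move at their own pace and stop on an object; the grip force is fixed at half the most. Time passes only in rows, so rows that do not move let the fingers close, or fill a call up. It gives the time, the measured TCP pose, the force, the opening and the grip force at its end, in the units of the state.
- state(): the state, without advancing time (a new reading comes with each control period).
- viewer.read_camera(name): name is "scene" or "top" or "wrist"; returns (picture, depth): 384x512x3 uint8, red, green, blue; 384x512 float32, mm along the optical axis (not along the pixel's ray), 0 where there is no reading.
- viewer.get_calibration(name): a dict with "camera_matrix" (3x3 intrinsics, pixels), "world_to_cam" (4x4, takes a point from world to camera coordinates). Camera axes: x right, y up, looking along -z (the intrinsics and any distortion apply to the point x, -y, -z); pixel columns grow to the right and rows downward; lengths in mm; the calibration is good to about 2 mm. A picture is of the moment at which its call begins: read the wrist's pose just before it. get_calibration takes no time and is no camera call; for the wrist camera it gives the pose at the moment of the call.
- env.job_done(): hands the job in; it is judged then, once.
Trained networks look in the newest picture that a camera, given by its name, has taken for a name from the list of things; names that differ only in an ending like _2 or _b are one class to them, and where a whole thing is asked for, a point or a joint stands for the part that bears it (a point fixed in the world has none). Each returns a list of dicts, best first, with "confidence" (0 to 1); they miss things now and then, are a little off and sometimes report something else, mostly with a low value. They report only what shows in the picture. A call takes as long as a camera call. They do not tell look-alikes from the thing itself.
- models.search_frame(camera, label): "position" ([x, y, z] in mm, in world coordinates, good to about 4 mm: the middle of the surface that is visible of it).
- models.mark_of(camera, label): "position" ([x, y, z] in mm, in world coordinates, good to about 4 mm: a listed point, or the origin of a listed thing).
The state is a dict: "t": time; "joints": joint angles; "qvel": joint speeds; "tau": joint torques, N m; "eef_pos": TCP position; "tcp_rot": TCP orientation; "ft_force": force on the tool from outside, world axes, zero at the start; "moment": the same for the moment, N m; "opening": opening from 0.0 (shut) to 1.0 (fully open); "grip_force": force on a finger pad.
Only numpy, scipy, OpenCV 4.12 (cv2) and the standard library are available. Lean on these libraries where they do the work, as an engineer would, in place of code of your own. Each camera call takes 0.05 s, during which the arm holds its last target. There are 200 camera calls.

## Task

Take the red-headed probe mast out of the rack and slide its post down into the black post holder, its needle arm pointing across the middle of the wafer: past the spring plunger in the side of the bore, and fully home on the stop screw inside. How deep that screw was left is not known, so push gently and feel for it, never bearing on it with more than about 20 N; then let go, leaving the mast standing gripped by the plunger and the other masts, the jar and the wafer chuck alone.

Things in the scene. Friction and masses are not known exactly. Their poses are not given: they have to be found in the camera images.
- red_mast: loose mast with a RED head, 110 to 185 g, upright in one of the rack's holes (which one varies), foot 6 mm above the table. Origin: centre of the foot, z up the post. Round steel post 14 mm across, z = 0 to 85 mm, its lowest 5 mm tapering to 9 mm across; then the head, z = 85 to 109 mm, and a screw 6 mm high on it. A white arm 6 mm thick leaves the head along +x at z = 99 mm, with a thin needle
- red_head (a point): centre of the red mast's head, a cube of 24 mm sides square to the mast's x and y, 97 mm above the foot: grasp it here across y (the arm leaves along +x)
- red_needle_tip (a point): tip of the red mast's needle, 90 mm along the mast's +x from the post's axis and 79 mm above its foot
- black_mast: an identical mast with a BLACK head, standing in the rack, to be left alone
- blue_mast: an identical mast with a BLUE head, standing in the rack, to be left alone
- rack: fixed grey plastic rack, 60 mm (x) by 250 mm (y), 34 mm high; origin at the centre of its underside. Three holes 16.5 mm across and 28 mm deep at y = -90, 0 and +90 mm, one mast in each
- holder: fixed black block 44 x 44 mm, 84 mm high; origin at the centre of its underside, on the bore's axis, z up; +x points to the chuck's centre. A brass plunger barrel sticks out of its +y side to 46 mm from the axis, 70 mm above the table; a steel foot 12 mm high reaches 47 mm to -x
- holder_mouth (a point): centre of the mouth of the upright bore in the holder's top face, 84 mm above the table. The bore is 15.2 mm across with a 1 mm lead-in. Its floor is a flat, rigid brass stop screw, not measured: its top lies anywhere from 24 to 60 mm below the mouth
- plunger (a joint): spring plunger's travel in m: 0 = out, 0.004 = right in. Its nose, a ball of 6 mm radius centred 14 mm below the mouth on the +y side, reaches 3 mm into the bore. A post presses it back 1 to 3 mm; spring 5 N plus 1 N per mm. The tapered foot rides over it 14 to 20 mm deep at 5 to 11 N of push; the post then slides at 4 to 9 N; only the stop screw brings more
- chuck: fixed round wafer chuck of dark steel with a patterned wafer on it, 150 mm across, 29 mm high; origin at the centre of its underside, 130 mm from the holder along the holder's +x
- jar: small loose amber jar with a white cap, 32 mm across and 34 mm high, near the holder, to be left alone; origin at the centre of its underside
Mind the look-alikes: they are no part of the job. What is shaped like the red_mast but yellow is not meant.

How it is judged (in metres and radians):
On the way:
1. the red mast has been lifted clear out of the rack (height (world z) of red_mast above 0.07 m), for 0.1 s.
At the end, for the whole second after the job is handed in: the red mast stands released and at rest in the bore: within 0.08 rad of upright and 4 mm of the axis, foot at most 2 mm above the stop screw, plunger pressed back, needle tip ahead of the holder (+x) and within 25 mm of the line from the holder to the centre of the chuck (z of stop_screw_c0 in the frame of red_mast above -0.007 m and horizontal distance between red_mast and holder_mouth below 0.004 m and height (world z) of red_mast below 0.064 m and angle between red_mast's own z axis and vertical below 0.08 rad and x of red_needle_tip in the frame of holder above 0.06 m and y of red_needle_tip in the frame of holder between -0.025 and 0.025 m and value of joint plunger above 0.0006 m and linear speed of red_mast below 0.01 m/s); the robot touches nothing.
It fails at once if the red mast bears on the stop screw with more than 25 N (contact force between red_mast and stop_screw_c0 above 25 N).
It fails at once if the red mast presses on the holder or its plunger with more than 35 N (contact force between red_mast and holder above 35 N).
It fails at once if the red mast presses on the wafer chuck (over 2 N) (contact force between red_mast and chuck above 2 N).
It fails at once if the robot presses on the wafer chuck (over 2 N) (contact force between any of the fingers, the arm and chuck above 2 N).
It fails at once if another mast or the jar is moved by more than 15 mm (distance of any of black_mast, blue_mast, jar from where it was at the start of the episode above 0.015 m).
It also fails if it takes over 58 s, if anything falls off the work surface, if the arm or the gripper's body presses on something with over 40 N, if the wrist force passes 120 N, or if a joint passes its speed limit or range.

## Working session

There is one attempt and no reset: what is moved stays moved. The work goes in short steps, Python scripts to look and compute and a tool call to move; the robot and the scene stay as the last step left them, time stands still between calls to the robot, and variables do not carry over. Pictures are saved under pics/ and viewed, at most 10 in all, crops included, and the job is handed in when it is done.

Besides the shell and the picture viewer there is one more tool, called by a JSON object that holds its "fn" and its "kwargs". arm_command: Moves the arm, as the interface text tells. Scaled input: -1 to 1 covers 0.25 m each way for a shift and pi rad each way for a turn. Its arguments: {"type":"object","properties":{"rows":{"type":"array","items":{"type":"array"}},"claw":{"type":"number"}},"required":["rows"]}

```bash
mkdir -p pics; python3 - <<'E'
from cell import state, viewer, env, models
import cv2,numpy as np
for c in ("top","scene"):
    p,d=viewer.read_camera(c); cv2.imwrite(f"pics/{c}0.png",p[:,:,::-1])
    for l in ("red_head","red_mast","red_needle_tip","holder_mouth","chuck","holder","rack","jar"):
        print(c,l,[(np.round(r["position"]),round(r["confidence"],2)) for r in models.mark_of(c,l)[:5]])
s=state();print(s["t"],s["eef_pos"],s["tcp_rot"],s["ft_force"])
E
```

```text
top red_head [(array([556., 199., 108.]), 0.77), (array([746.,  96.,  97.]), 0.75), (array([ 569., -371.,   -0.]), 0.73), (array([468., 152.,  94.]), 0.57)]
top red_mast [(array([556., 197.,   6.]), 0.86), (array([747.,  96.,   2.]), 0.76), (array([472., 151.,   1.]), 0.71)]
top red_needle_tip [(array([701., 175.,  79.]), 0.83), (array([651., 211.,  82.]), 0.8), (array([382., 140.,  81.]), 0.65)]
top holder_mouth [(array([ 528., -242.,   85.]), 0.91), (array([ 572., -372.,    1.]), 0.21)]
top chuck []
top holder [(array([ 529., -239.,   -3.]), 0.61), (array([ 569., -371.,   -1.]), 0.51)]
top rack [(array([559., 200.,   2.]), 0.73)]
top jar [(array([ 572., -373.,   -0.]), 0.76)]
scene red_head [(array([557., 199., 105.]), 0.89), (array([649., 212.,  82.]), 0.63), (array([468., 153., 100.]), 0.62), (array([743.,  99.,  94.]), 0.58)]
scene red_mast [(array([465., 150.,  -5.]), 0.7)]
scene red_needle_tip [(array([380., 143.,  80.]), 0.81), (array([647., 213.,  85.]), 0.68), (array([701., 176.,  79.]), 0.61)]
scene holder_mouth [(array([ 523., -241.,   83.]), 0.89)]
scene chuck [(array([ 662., -229.,    1.]), 0.74)]
scene holder [(array([ 528., -238.,    1.]), 0.83), (array([562., 291.,   5.]), 0.51)]
scene rack [(array([556., 197.,   1.]), 0.85)]
scene jar [(array([ 571., -375.,    2.]), 0.81)]
0.9 [ 282.96751254 -557.30158196  214.68352919] [3.14142358e+00 2.47808822e-05 4.69775878e-01] [-0.37114283 -0.64828363 -0.30061654]
```

View pics/top0.png

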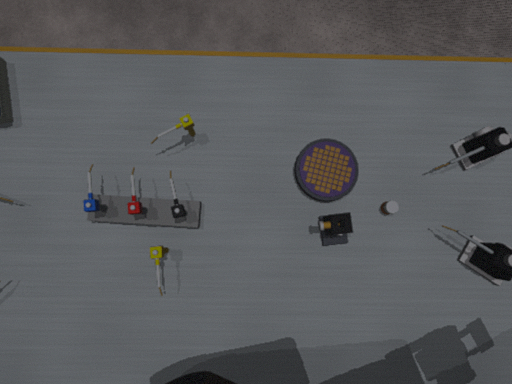

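View pics/scene0.png

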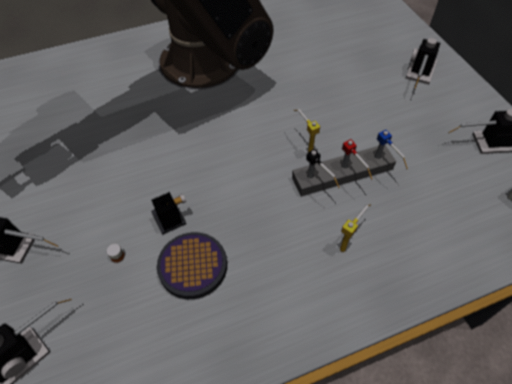

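Candidates for a red mast: red head at (134,208) in the middle hole of the rack, and yellow look-alikes at (186,121) and (156,252). Blue is at (90,205) and black at (179,210). Red at (134,208) fits the description, and I'll confirm it in a close crop. The holder is at (337,227), the chuck at (327,170) and the jar at (390,208). I'll move via the holder so the wrist camera can view it.

{"fn": "arm_command", "kwargs": {"rows": [[[0.15,-0.09,-0.06],0.022],[[0.15,-0.09,-0.06],0.022],[[0.15,-0.09,-0.06],0.022],[[0.15,-0.09,-0.06],0.022],[[0.15,-0.09,-0.06],0.022]], "claw": 0.7}}

```text
t: 1.4
eef_pos: [423.7, -389.1, 290.6]
tcp_rot: [3.141, -0.0, 0.121]
ft_force: [1.4, -0.9, 0.7]
opening: 0.708
grip_force: 0.0
```

```bash
cat > h.py <<'E'
from cell import state, viewer, env, models
import numpy as np, cv2
def delta(x,y,z,yaw):
    s=state(); p=s["eef_pos"]; a=s["tcp_rot"][2]; d=np.array([x,y,z])-p
    t=[np.cos(a)*d[0]+np.sin(a)*d[1], np.sin(a)*d[0]-np.cos(a)*d[1], -d[2]]
    print("pose",p.round(1),s["tcp_rot"].round(4) if hasattr(s["tcp_rot"],"round") else s["tcp_rot"],"t",s["t"],"\nscaled shift",np.round(np.array(t)/250,4),"turn",round((a-yaw)/np.pi,4))
def cloud(cam):
    """picture, world coordinates of every pixel"""
    k=viewer.get_calibration(cam); p,d=viewer.read_camera(cam)
    K=np.array(k["camera_matrix"]); T=np.linalg.inv(np.array(k["world_to_cam"]))
    v,u=np.mgrid[:d.shape[0],:d.shape[1]]
    c=np.stack([(u-K[0,2])/K[0,0]*d,-(v-K[1,2])/K[1,1]*d,-d,np.ones_like(d)],-1)
    w=(c@T.T)[...,:3]; w[d==0]=np.nan
    return p,w
E
python3 - <<'E'
from h import *
delta(430,-240,320,0.1)
E
```

```text
pose [ 423.7 -389.1  290.6] [ 3.1412e+00 -2.0000e-04  1.2110e-01] t 1.4 
scaled shift [ 0.0969 -0.5891 -0.1178] turn 0.0067
```

{"fn": "arm_command", "kwargs": {"rows": [[[0.035,-0.145,-0.024],0],[[0.035,-0.145,-0.024],0],[[0.035,-0.145,-0.024],0],[[0.035,-0.145,-0.024],0],[[0,0,0],0]]}}

```text
t: 1.9
eef_pos: [440.0, -239.3, 314.9]
tcp_rot: [3.141, -0.002, 0.127]
ft_force: [0.2, -0.2, 0.8]
opening: 0.7
grip_force: 0.0
```

```bash
python3 - <<'E'
from h import *
p,w=cloud("wrist"); cv2.imwrite("pics/w1.png",p[:,:,::-1])
for l in ("holder_mouth","holder","chuck","jar"):
    print(l,[(np.round(r["position"],1),round(r["confidence"],2)) for r in models.mark_of("wrist",l)[:3]])
z=w[...,2]
m=(z>78)&(z<90)&(w[...,1]<0); q=w[m]; print("top face",m.sum(),np.median(q,0), cv2.minAreaRect(q[:,:2].astype(np.float32)))
m=(z>24)&(z<34)&(w[...,0]>560)&(w[...,1]<0); print("chuck",m.sum(), cv2.minEnclosingCircle(w[m][:,:2].astype(np.float32)))
np.save("w1.npy",w)
delta(556,199,260,.12)
E
```

```text
holder_mouth []
holder [(array([ 531.9, -245.3,    3.6]), 0.95), (array([549.8, 108.3,   6.4]), 0.32)]
chuck [(array([550.4, 106.9,   5.8]), 0.48)]
jar [(array([ 572.1, -372.5,    1.3]), 0.58)]
top face 1881 [ 523.82250553 -246.00968276   83.73096085] ((507.0931091308594, -386.4408874511719), (388.28338623046875, 62.73054885864258), 79.04353332519531)
chuck 3491 ((596.3414306640625, -272.5592041015625), 116.86478424072266)
pose [ 439.6 -243.3  313.3] [-3.1415e+00  4.0000e-04  1.2330e-01] t 2.15 
scaled shift [ 0.6797 -1.6984  0.2133] turn 0.0011
```

View pics/w1.png

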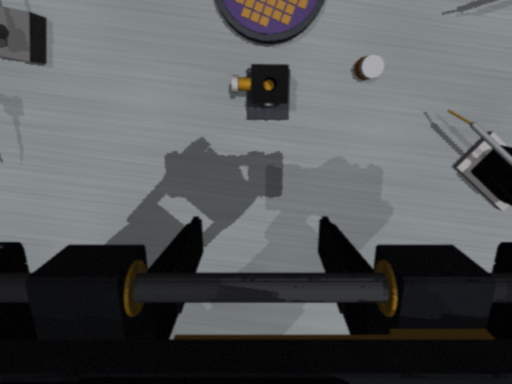

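The wrist image shows the holder top at about (269,86) with its bore, the brass barrel to the left at (240,84), the chuck at (270,5) and the jar at (370,67). The arm was still settling in that image, so I'm re-measuring now that it is still.

```bash
cat >> h.py <<'E'
def holder(cam):
    p,w=cloud(cam)
    x,y,z=np.moveaxis(w,-1,0); near=np.hypot(x-527,y+243)<36
    m=(near&(z>81)&(z<87)).astype(np.uint8)
    n,lab,st,_=cv2.connectedComponentsWithStats(m); i=1+np.argmax(st[1:,4]); q=w[lab==i]
    print(cam,"face",len(q),"z",np.median(q[:,2]).round(1),cv2.minAreaRect(q[:,:2].astype(np.float32)))
    f=cv2.morphologyEx((lab==i).astype(np.uint8),cv2.MORPH_OPEN,np.ones((2,2)))
    cs,_=cv2.findContours(f,cv2.RETR_CCOMP,cv2.CHAIN_APPROX_NONE)
    cs=sorted(cs,key=cv2.contourArea)[::-1]
    k=viewer.get_calibration(cam);K=np.array(k["camera_matrix"]);T=np.linalg.inv(np.array(k["world_to_cam"]))
    def ray(u,v,z=84):
        d=T[:3,:3]@[(u-K[0,2])/K[0,0],-(v-K[1,2])/K[1,1],-1]; return (T[:3,3]+d*(z-T[2,3])/d[2]).round(1)
    for c in cs[:3]:
        M=cv2.moments(c); 
        if M["m00"]>0: print(" contour",M["m00"],ray(M["m10"]/M["m00"],M["m01"]/M["m00"]))
    m=(z>24)&(z<34)&(np.hypot(x-658,y+230)<95); q=w[m]
    A=np.c_[2*q[:,:2],np.ones(len(q))]
    print(" chuck",m.sum(),cv2.minEnclosingCircle(q[:,:2].astype(np.float32)) if len(q) else "")
E
python3 - <<'E'
from h import *
import time
for c in ("wrist","wrist","top","scene"): holder(c)
for c in ("wrist","wrist","top","scene"):
    viewer.read_camera(c)
    print(c,[(np.round(r["position"],1),round(r["confidence"],2)) for l in("holder_mouth","chuck") for r in models.mark_of(c,l)[:2]])
delta(556,199,260,.12)
E
```

```text
wrist face 1310 z 84.1 ((531.2500610351562, -239.46852111816406), (42.90994644165039, 43.41505432128906), 6.8686418533325195)
 contour 1372.5 [ 530.5 -240.6   84. ]
 contour 155.5 [ 530.1 -240.5   84. ]
 contour 2.0 [ 535.9 -220.9   84. ]
 chuck 3123 ((631.4375, -227.888427734375), 67.95480346679688)
wrist face 1308 z 84.1 ((531.1914672851562, -239.50888061523438), (42.843048095703125, 43.44034194946289), 7.003071308135986)
 contour 1365.0 [ 530.5 -240.4   84. ]
 contour 150.0 [ 530.  -240.5   84. ]
 contour 2.0 [ 542.6 -248.3   84. ]
 chuck 3121 ((630.13623046875, -227.9710235595703), 67.9424057006836)
top face 354 z 83.3 ((531.4515380859375, -240.3756866455078), (44.0782585144043, 44.19599533081055), 6.087711334228516)
 contour 346.5 [ 529.7 -242.8   84. ]
 contour 59.5 [ 530.5 -243.    84. ]
 contour 11.0 [ 515.9 -238.9   84. ]
 chuck 2867 ((660.6942138671875, -225.29348754882812), 74.55612182617188)
scene face 252 z 82.6 ((531.6959838867188, -241.0239715576172), (47.03071975708008, 43.26262283325195), 7.370022296905518)
 contour 99.0 [ 536.3 -250.3   84. ]
 contour 46.5 [ 542.4 -225.    84. ]
 contour 9.5 [ 543.8 -224.3   84. ]
 chuck 2782 ((661.2533569335938, -226.6126251220703), 74.93284606933594)
wrist [(array([ 535.3, -239.3,   86.8]), 0.97)]
wrist [(array([ 532.9, -236. ,   86.3]), 0.48)]
top [(array([ 529.2, -240.2,   83.1]), 0.94), (array([ 529.6, -241.9,   -2. ]), 0.74), (array([ 657.4, -221.1,    0.9]), 0.62), (array([550.3, 112.3,   5.2]), 0.33)]
scene [(array([ 526. , -239. ,   87.5]), 0.87), (array([ 6.614e+02, -2.295e+02,  5.000e-01]), 0.6)]
pose [ 439.7 -242.4  313.7] [ 3.1415 -0.      0.1243] t 2.95 
scaled shift [ 0.6805 -1.6943  0.2146] turn 0.0014
```

{"fn": "arm_command", "kwargs": {"rows": [[[0.035,-0.168,0.005],0],[[0.035,-0.168,0.005],0],[[0.035,-0.168,0.005],0],[[0.035,-0.168,0.005],0],[[0.035,-0.168,0.005],0]]}}

```text
t: 3.45
eef_pos: [457.0, -27.0, 307.5]
tcp_rot: [3.141, -0.0, 0.124]
ft_force: [1.5, -0.2, -1.0]
opening: 0.697
grip_force: 0.0
```

{"fn": "arm_command", "kwargs": {"rows": [[[0.035,-0.168,0.005],0],[[0.035,-0.168,0.005],0],[[0.035,-0.168,0.005],0],[[0.035,-0.168,0.005],0],[[0.035,-0.168,0.005],0]]}}

```text
t: 3.95
eef_pos: [474.3, 187.0, 301.2]
tcp_rot: [3.142, -0.0, 0.124]
ft_force: [-0.2, -0.0, 0.1]
opening: 0.699
grip_force: 0.0
```

{"fn": "arm_command", "kwargs": {"rows": [[[0,0,0],0],[[0,0,0],0],[[0,0,0],0],[[0,0,0],0],[[0,0,0],0]]}}

```text
t: 4.45
eef_pos: [474.6, 184.2, 301.3]
tcp_rot: [3.141, -0.0, 0.123]
ft_force: [0.1, -0.9, -0.5]
opening: 0.703
grip_force: 0.0
```

```bash
python3 - <<'E'
from h import *
p,w=cloud("wrist"); cv2.imwrite("pics/w2.png",p[:,:,::-1]); 
hsv=cv2.cvtColor(p,cv2.COLOR_RGB2HSV)
x,y,z=np.moveaxis(w,-1,0)
red=((hsv[...,0]<8)|(hsv[...,0]>172))&(hsv[...,1]>120)&(hsv[...,2]>60)&(np.hypot(x-556,y-199)<40)
top=red&(z>108)&(z<119); q=w[top]; v,u=np.where(top)
print("head",len(q),q.mean(0),u.mean(),v.mean(),cv2.minAreaRect(q[:,:2].astype(np.float32)))
arm=(z>95)&(z<109)&(np.hypot(x-556,y-199)>18)&(np.hypot(x-556,y-199)<75)&(x>560)&(abs(y-203)<30)
q=w[arm]; print("arm",arm.sum(),cv2.fitLine(q[:,:2].astype(np.float32),cv2.DIST_HUBER,0,.01,.01).ravel())
for l in ("red_head","red_mast","red_needle_tip"):
    print(l,[(np.round(r["position"],1),round(r["confidence"],2)) for r in models.mark_of("wrist",l)[:4]])
delta(556,199,180,.12)
c=p[max(0,int(v.mean())-80):int(v.mean())+80,max(0,int(u.mean())-110):int(u.mean())+110]
cv2.imwrite("pics/w2c.png",cv2.resize(c[:,:,::-1],None,fx=3,fy=3,interpolation=cv2.INTER_CUBIC))
E
```

```text
head 518 [560.30531    198.6795873  114.11299397] 256.17760617760615 85.52895752895753 ((564.3052978515625, 199.42025756835938), (37.74906539916992, 23.375070571899414), 7.359358310699463)
arm 317 [9.9111289e-01 1.3302366e-01 6.0280719e+02 2.0416966e+02]
red_head [(array([558.5, 200.1, 100. ]), 0.96), (array([468.4, 149. ,  93.9]), 0.73)]
red_mast [(array([466.2, 154.3,   2.7]), 0.95), (array([555.8, 197.4,   8.7]), 0.8)]
red_needle_tip [(array([375.2, 140.5,  77.7]), 0.88), (array([644.9, 213.2,  79.1]), 0.77)]
pose [474.6 184.8 301.2] [ 3.1415e+00 -2.0000e-04  1.2350e-01] t 4.65 
scaled shift [ 0.3302 -0.0164  0.4847] turn 0.0011
```

View pics/w2c.png

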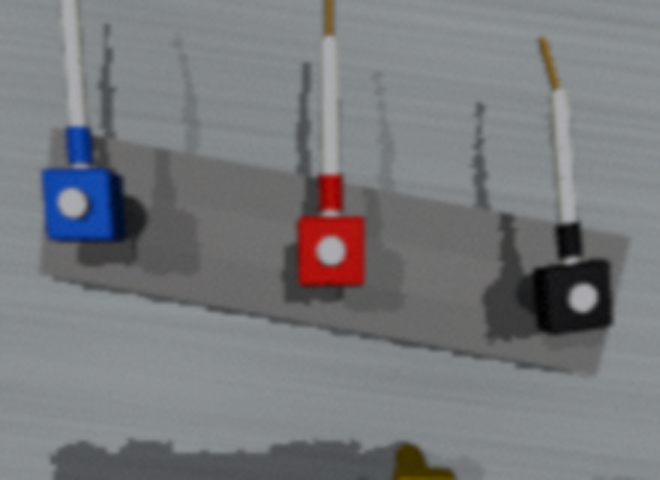

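Confirmed by the crop: the red-headed mast (original wrist pixel 256,85) is in the middle hole, with blue to its left and black to its right; the look-alikes are yellow. I'm moving above it now.

{"fn": "arm_command", "kwargs": {"rows": [[[0.168,-0.006,0],-0.0027],[[0.168,-0.006,0.05],0],[[0,0,0.16],0],[[0,0,0.16],0],[[0,0,0.1],0]]}}

```text
t: 5.15
eef_pos: [556.7, 198.5, 180.7]
tcp_rot: [3.141, 0.003, 0.132]
ft_force: [-0.3, 0.7, -0.1]
opening: 0.696
grip_force: 0.0
```

```bash
python3 - <<'E'
from h import *
p,w=cloud("wrist"); cv2.imwrite("pics/w3.png",p[:,:,::-1])
print(models.mark_of("wrist","red_head")[:2])
delta(557.5,198.2,86,.132)
E
```

```text
[{'position': [559.0, 200.3, 103.6], 'confidence': 0.94}, {'position': [466.8, 149.1, 94.9], 'confidence': 0.65}]
pose [556.1 198.4 180.4] [3.1409 0.0061 0.1325] t 5.25 
scaled shift [0.0055 0.0013 0.3775] turn 0.0001
```

View pics/w3.png

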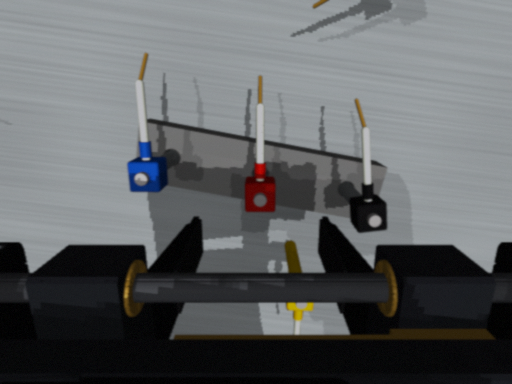

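Red head at (260,195), centred between the finger tips at columns 195 and 325. I'm descending and closing.

{"fn": "arm_command", "kwargs": {"rows": [[[0.005,0,0.1],0],[[0,0,0.1],0],[[0,0,0.1],0],[[0,0,0.077],0],[[0,0,0],0]]}}

```text
t: 5.75
eef_pos: [558.5, 198.9, 88.8]
tcp_rot: [3.141, 0.002, 0.133]
ft_force: [0.4, -0.5, 0.3]
opening: 0.7
grip_force: 0.0
```

{"fn": "arm_command", "kwargs": {"rows": [[[0,0,0],0],[[0,0,0],0],[[0,0,0],0],[[0,0,0],0],[[0,0,0],0]], "claw": 0}}

```text
t: 6.25
eef_pos: [558.8, 199.1, 89.9]
tcp_rot: [3.142, -0.001, 0.133]
ft_force: [-0.2, 0.5, -0.8]
opening: 0.334
grip_force: 0.0
```

{"fn": "arm_command", "kwargs": {"rows": [[[0,0,0],0],[[0,0,0],0],[[0,0,0],0],[[0,0,0],0],[[0,0,0],0]]}}

```text
t: 6.75
eef_pos: [558.8, 199.0, 89.5]
tcp_rot: [3.142, -0.0, 0.133]
ft_force: [-0.1, 0.1, 3.0]
opening: 0.253
grip_force: 30.0
```

{"fn": "arm_command", "kwargs": {"rows": [[[0,0,-0.03],0],[[0,0,-0.09],0],[[0,0,-0.13],0],[[0,0,-0.15],0],[[0,0,-0.15],0]]}}

```text
t: 7.25
eef_pos: [558.2, 198.9, 228.2]
tcp_rot: [3.141, 0.001, 0.133]
ft_force: [0.1, 0.9, -2.2]
opening: 0.251
grip_force: 30.0
```

```bash
python3 - <<'E'
from h import *
delta(531,-240,227,.115)
E
```

```text
pose [558.2 198.9 228.2] [3.1414e+00 1.0000e-03 1.3270e-01] t 7.25 
scaled shift [-0.3403  1.7259  0.005 ] turn 0.0056
```

{"fn": "arm_command", "kwargs": {"rows": [[[-0.03,0.15,0],0.001],[[-0.034,0.17,0],0.001],[[-0.034,0.17,0],0.001],[[-0.034,0.17,0],0.001],[[-0.034,0.17,0],0.001]]}}

```text
t: 7.75
eef_pos: [543.0, -13.6, 227.1]
tcp_rot: [3.142, 0.0, 0.117]
ft_force: [1.0, -0.3, -2.1]
opening: 0.248
grip_force: 30.0
```

{"fn": "arm_command", "kwargs": {"rows": [[[-0.034,0.17,0],0],[[-0.034,0.17,0],0],[[-0.034,0.17,0],0],[[-0.034,0.17,0],0],[[-0.03,0.12,0],0]]}}

```text
t: 8.25
eef_pos: [525.1, -217.9, 227.0]
tcp_rot: [3.141, 0.0, 0.116]
ft_force: [0.5, 0.4, -1.5]
opening: 0.251
grip_force: 30.0
```

{"fn": "arm_command", "kwargs": {"rows": [[[0,0.08,0],0],[[0,0,0],0],[[0,0,0],0],[[0,0,0],0],[[0,0,0],0]]}}

```text
t: 8.75
eef_pos: [528.3, -234.2, 227.0]
tcp_rot: [-3.142, -0.0, 0.118]
ft_force: [-0.4, 0.0, -1.9]
opening: 0.253
grip_force: 30.0
```

```bash
python3 - <<'E'
from h import *
delta(531,-240,227,.115)
p,w=cloud("wrist"); cv2.imwrite("pics/w4.png",p[:,:,::-1])
hsv=cv2.cvtColor(p,cv2.COLOR_RGB2HSV); x,y,z=np.moveaxis(w,-1,0)
red=((hsv[...,0]<8)|(hsv[...,0]>172))&(hsv[...,1]>120)&(hsv[...,2]>60)&(z>180)
q=w[red]; print("red",len(q),np.nanpercentile(q,[1,50,99],axis=0).round(1))
arm=(z>225)&(x>550)&(x<600)&(abs(y+235)<25); q=w[arm]; print("arm",len(q),cv2.fitLine(q[:,:2].astype(np.float32),cv2.DIST_HUBER,0,.01,.01).ravel() if len(q)>5 else "")
for l in ("red_head","red_mast","red_needle_tip","holder_mouth"):
    print(l,[(np.round(r["position"],1),round(r["confidence"],2)) for r in models.mark_of("wrist",l)[:2]])
E
```

```text
pose [ 528.3 -234.2  227. ] [-3.1416 -0.      0.1185] t 8.75 
scaled shift [ 0.0078  0.0244 -0.    ] turn 0.0011
red 1611 [[ 519.5 -245.5  244.2]
 [ 534.1 -232.6  252.1]
 [ 552.5 -222.9  253.6]]
arm 24101 [ 1.0365320e-01 -9.9461353e-01  5.5497314e+02 -2.3563110e+02]
red_head [(array([ 529.5, -231.6,  242.2]), 0.65)]
red_mast [(array([ 522.5, -234. ,  144. ]), 0.71)]
red_needle_tip [(array([ 613.9, -225.8,  217.6]), 0.93)]
holder_mouth [(array([ 534.5, -235.1,   83.7]), 0.95)]
```

View pics/w4.png

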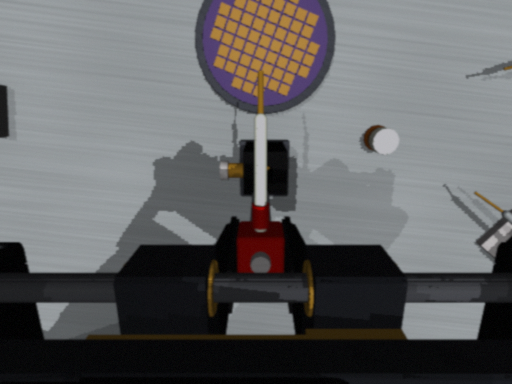

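The red mast is held squarely at (260,250), with its arm toward the chuck centre and the holder below at (266,168). I'm fine-aligning it and lowering to just above the mouth.

{"fn": "arm_command", "kwargs": {"rows": [[[0.011,0.026,0],0.001],[[0,0,0.07],0],[[0,0,0.07],0],[[0,0,0.07],0],[[0,0,0],0]]}}

```text
t: 9.5
eef_pos: [531.0, -241.5, 172.4]
tcp_rot: [-3.14, 0.003, 0.113]
ft_force: [-0.2, 0.4, -2.0]
opening: 0.25
grip_force: 30.0
```

{"fn": "arm_command", "kwargs": {"rows": [[[0,0,0],0],[[0,0,0],0],[[0,0,0],0],[[0,0,0],0],[[0,0,0],0]]}}

```text
t: 10.0
eef_pos: [531.7, -241.5, 174.8]
tcp_rot: [3.141, -0.001, 0.114]
ft_force: [-0.4, -0.2, -2.0]
opening: 0.247
grip_force: 30.0
```

```bash
python3 - <<'E'
from h import *
delta(531.8,-240.4,172,.115)
for c in ("top","scene"):
    p,w=cloud(c); k=viewer.get_calibration(c);T=np.array(k["world_to_cam"]);K=np.array(k["camera_matrix"])
    a=T@[531,-240,90,1]; u,v=K[0,0]*a[0]/-a[2]+K[0,2], -K[1,1]*a[1]/-a[2]+K[1,2]
    u,v=int(u),int(v); i=p[v-40:v+40,u-50:u+50][:,:,::-1]
    cv2.imwrite(f"pics/{c}5.png",cv2.resize(i,None,fx=7,fy=7,interpolation=cv2.INTER_CUBIC))
    print(c,u,v,[(np.round(r["position"],1),round(r["confidence"],2)) for l in("red_head","red_mast","holder_mouth") for r in models.mark_of(c,l)[:4]])
E
```

```text
pose [ 531.7 -241.5  174.8] [ 3.1411e+00 -5.0000e-04  1.1380e-01] t 10.0 
scaled shift [ 0.001  -0.0045  0.0112] turn -0.0004
top 342 222 [(array([469.8, 149.7,  97.6]), 0.77), (array([746.6,  98.7,  99. ]), 0.69), (array([470.8, 153.1,   1.1]), 0.82), (array([748. ,  95.4,   1.5]), 0.52)]
scene 163 200 [(array([ 529.1, -242.8,  187.6]), 0.92), (array([739.9, 101.3,  92.8]), 0.89), (array([469.5, 151.3,  97.7]), 0.81), (array([ 528.7, -239. ,   -2.4]), 0.48), (array([745.9,  99.2,   0. ]), 0.78), (array([ 529.4, -241.2,   85.7]), 0.7), (array([468.6, 151.4,  -5.4]), 0.57), (array([ 528.1, -238.7,   85.2]), 0.93)]
```

View pics/scene5.png

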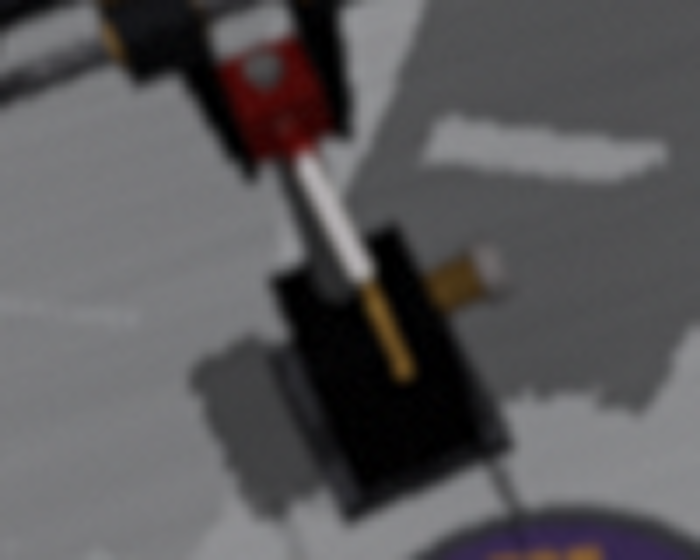

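The scene crop shows the post foot at (335,290) right over the holder's top, with no obvious offset. I'm descending gently.

{"fn": "arm_command", "kwargs": {"rows": [[[0,-0.004,0.012],0],[[0,0,0.008],0],[[0,0,0.008],0],[[0,0,0.008],0],[[0,0,0.008],0]]}}

```text
t: 10.9
eef_pos: [531.6, -240.3, 163.3]
tcp_rot: [-3.141, -0.0, 0.114]
ft_force: [1.2, 2.2, 2.3]
opening: 0.248
grip_force: 30.0
```

{"fn": "arm_command", "kwargs": {"rows": [[[0,0,0.006],0],[[0,0,0.006],0],[[0,0,0.006],0],[[0,0,0.006],0],[[0,0,0],0]]}}

```text
t: 11.4
eef_pos: [531.9, -239.7, 157.5]
tcp_rot: [-3.141, -0.001, 0.114]
ft_force: [2.4, 6.7, 0.6]
opening: 0.254
grip_force: 30.0
```

{"fn": "arm_command", "kwargs": {"rows": [[[0.001,-0.003,0],0],[[0,0,0.004],0],[[0,0,0.004],0],[[0,0,0],0],[[0,0,0],0]]}}

```text
t: 11.9
eef_pos: [531.8, -239.4, 155.3]
tcp_rot: [-3.141, -0.0, 0.114]
ft_force: [2.9, 4.3, 0.4]
opening: 0.251
grip_force: 30.0
```

{"fn": "arm_command", "kwargs": {"rows": [[[0.003,-0.003,0],0],[[0,0,0.004],0],[[0,0,0.004],0],[[0,0,0.004],0],[[0,0,0],0]]}}

```text
t: 12.4
eef_pos: [532.3, -239.1, 152.2]
tcp_rot: [3.141, 0.0, 0.114]
ft_force: [0.0, -0.1, -2.5]
opening: 0.252
grip_force: 30.0
```

{"fn": "arm_command", "kwargs": {"rows": [[[0,0,0.004],0],[[0,0,0.004],0],[[0,0,0.004],0],[[0,0,0.004],0],[[0,0,0],0]]}}

```text
t: 12.9
eef_pos: [532.5, -239.1, 148.6]
tcp_rot: [3.141, -0.001, 0.114]
ft_force: [1.2, 0.3, 1.2]
opening: 0.249
grip_force: 30.0
```

{"fn": "arm_command", "kwargs": {"rows": [[[0,0,0.004],0],[[0,0,0.004],0],[[0,0,0.004],0],[[0,0,0.004],0],[[0,0,0],0]]}}

```text
t: 13.4
eef_pos: [532.4, -239.0, 144.1]
tcp_rot: [3.141, -0.0, 0.114]
ft_force: [2.0, -2.3, -0.8]
opening: 0.25
grip_force: 30.0
```

{"fn": "arm_command", "kwargs": {"rows": [[[0,0,0.003],0],[[0,0,0.003],0],[[0,0,0.003],0],[[0,0,0.003],0],[[0,0,0],0]]}}

```text
t: 13.9
eef_pos: [532.3, -239.0, 141.2]
tcp_rot: [3.141, 0.0, 0.114]
ft_force: [1.6, -2.5, -0.1]
opening: 0.25
grip_force: 30.0
```

{"fn": "arm_command", "kwargs": {"rows": [[[0,0,0.003],0],[[0,0,0.003],0],[[0,0,0.003],0],[[0,0,0.003],0],[[0,0,0.003],0]]}}

```text
t: 14.4
eef_pos: [532.3, -239.0, 137.6]
tcp_rot: [3.141, -0.0, 0.114]
ft_force: [1.4, -2.9, 2.1]
opening: 0.246
grip_force: 30.0
```

{"fn": "arm_command", "kwargs": {"rows": [[[0,0,0.003],0],[[0,0,0.003],0],[[0,0,0.003],0],[[0,0,0.003],0],[[0,0,0.003],0]]}}

```text
t: 14.9
eef_pos: [532.3, -239.0, 133.8]
tcp_rot: [3.141, -0.0, 0.114]
ft_force: [1.7, -2.8, 2.1]
opening: 0.252
grip_force: 30.0
```

{"fn": "arm_command", "kwargs": {"rows": [[[0,0,0.003],0],[[0,0,0.003],0],[[0,0,0.003],0],[[0,0,0.003],0],[[0,0,0.003],0]]}}

```text
t: 15.4
eef_pos: [532.3, -238.9, 130.1]
tcp_rot: [3.141, -0.0, 0.114]
ft_force: [1.4, -2.9, 3.2]
opening: 0.249
grip_force: 30.0
```

{"fn": "arm_command", "kwargs": {"rows": [[[0,0,0.003],0],[[0,0,0.003],0],[[0,0,0.003],0],[[0,0,0.003],0],[[0,0,0.003],0]]}}

```text
t: 15.9
eef_pos: [532.4, -239.0, 126.6]
tcp_rot: [3.141, -0.0, 0.114]
ft_force: [1.1, -3.5, 10.9]
opening: 0.254
grip_force: 30.0
```

{"fn": "arm_command", "kwargs": {"rows": [[[0,0,0],0],[[0,0,0],0],[[0,0,0.001],0],[[0,0,0],0],[[0,0,0],0]]}}

```text
t: 16.4
eef_pos: [532.4, -239.0, 126.7]
tcp_rot: [3.141, -0.0, 0.114]
ft_force: [-0.2, -2.5, 7.1]
opening: 0.251
grip_force: 30.0
```

{"fn": "arm_command", "kwargs": {"rows": [[[0,0,0.002],0],[[0,0,0],0],[[0,0,0.001],0],[[0,0,0],0],[[0,0,0],0]]}}

```text
t: 16.9
eef_pos: [532.5, -239.0, 126.6]
tcp_rot: [3.141, -0.001, 0.114]
ft_force: [-1.3, -1.8, 13.6]
opening: 0.249
grip_force: 30.0
```

The force rises at constant height, so the mast is home on the stop screw. Releasing now.

{"fn": "arm_command", "kwargs": {"rows": [[[0,0,-0.001],0],[[0,0,0],0],[[0,0,0],0],[[0,0,0],0],[[0,0,0],0]], "claw": 0.6}}

```text
t: 17.4
eef_pos: [532.2, -238.7, 125.4]
tcp_rot: [-3.141, 0.0, 0.114]
ft_force: [-0.2, 0.1, 0.8]
opening: 0.585
grip_force: 0.0
```

{"fn": "arm_command", "kwargs": {"rows": [[[0,0,0],0],[[0,0,-0.02],0],[[0,0,-0.08],0],[[0,0,-0.15],0],[[0,0,-0.15],0]]}}

```text
t: 17.9
eef_pos: [532.0, -238.7, 226.8]
tcp_rot: [-3.141, 0.001, 0.114]
ft_force: [0.7, 0.1, 0.2]
opening: 0.6
grip_force: 0.0
```

{"fn": "arm_command", "kwargs": {"rows": [[[-0.15,0,-0.06],0],[[-0.15,0,-0.06],0],[[-0.05,0,-0.06],0],[[0,0,0],0],[[0,0,0],0]]}}

```text
t: 18.4
eef_pos: [446.1, -249.1, 270.8]
tcp_rot: [3.141, -0.001, 0.113]
ft_force: [0.2, -0.1, 0.2]
opening: 0.599
grip_force: 0.0
```

```bash
python3 - <<'E'
from h import *
s=state(); print(s["eef_pos"],s["ft_force"],s["opening"],s["t"])
p,w=cloud("wrist"); cv2.imwrite("pics/w6.png",p[:,:,::-1])
hsv=cv2.cvtColor(p,cv2.COLOR_RGB2HSV); x,y,z=np.moveaxis(w,-1,0)
red=((hsv[...,0]<8)|(hsv[...,0]>172))&(hsv[...,1]>120)&(np.hypot(x-531,y+240)<40)
print("red",red.sum(),np.nanpercentile(w[red],[2,50,98],axis=0).round(1))
for c in ("wrist","top","scene"):
    viewer.read_camera(c)
    print(c,[(l,np.round(r["position"],1),round(r["confidence"],2)) for l in("red_head","red_needle_tip","jar") for r in models.mark_of(c,l)[:4] if r["position"][1]<0])
E
```

```text
[ 446.09311564 -249.0583153   270.83483805] [ 0.2183591  -0.08099554  0.24004736] 0.5992383177730216 18.4
red 956 [[ 518.2 -252.4   83.3]
 [ 534.5 -238.3  151.7]
 [ 555.1 -223.8  153.5]]
wrist [('red_head', array([ 531.9, -235. ,  139.2]), 0.57), ('jar', array([ 573.4, -370.1,    1.1]), 0.7), ('jar', array([ 531.2, -236.4,   85.6]), 0.15)]
top [('red_head', array([ 530.3, -236.5,  145.8]), 0.65), ('red_needle_tip', array([ 623.9, -228.5,  118.3]), 0.51), ('jar', array([ 571.3, -370.4,   -1.9]), 0.69)]
scene [('red_head', array([ 534.2, -238.6,  142.8]), 0.88), ('red_head', array([ 619.9, -230. ,  121.5]), 0.28), ('red_needle_tip', array([ 620.6, -228.8,  119.2]), 0.74), ('red_needle_tip', array([ 530.4, -238.2,  142.6]), 0.35), ('jar', array([ 573.2, -374.7,   -1.5]), 0.82)]
```

View pics/w6.png

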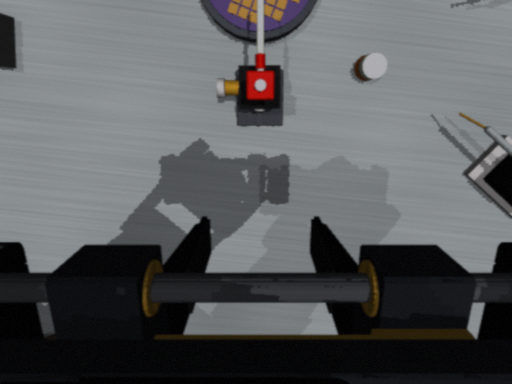

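The red mast stands upright in the holder, head at (260,87), with its arm over the wafer centre and the jar at (370,67) undisturbed. The head-top height of about 152 mm agrees with the foot resting at 43 mm, where the stop was felt.

```bash
python3 -c "
from cell import env; print(env.job_done())"
```

```text
the job is handed in; nothing more can be done
None
```

The red mast is in the holder, fully home on the stop screw about 41 mm below the mouth, needle pointing across the middle of the wafer; it's released and the job is handed in, but no verdict came back.

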